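# Tip the bur blocks into the steriliser tray and hang up the empty bin

### The job

Carry the small open-fronted blue bin level to the steel tray, and with its open front edge over the tray tip it front-down to about 45 degrees (never past 60) and keep it there a second so that the three bur blocks slide out into the tray. Bring the bin level again and hang it, empty, by the eye in its back plate on the peg of the steel rack, so that it hangs level against the rack with its open front facing away from the rack. All three blocks must end up inside the tray; leave the bottle, the larger bin, the steel cassette and the roll of tape where they are.

Things in the scene. Friction and masses are not known exactly. Their poses are not given: they have to be found in the camera images.
- bin: Small loose blue plastic bin, 140 g, 110 long (x) x 56 wide (y). Flat 4 mm floor; 4 mm side walls 36 high (22 over the front 30 mm); no front wall: open at -x. Back wall at x = 51 to 55, 48 wide and 72 high at its plate. Origin: centre of the underside; x points to the back plate, z up. Grip across its width at mid length. Blocks inside slide at 25 to 35 degrees of tilt.
- bin_eye (a point): Centre of the eye, a rectangular through hole 24 wide x 28 high in the bin's back plate (from 36 to 64 mm above the underside): 53 mm behind and 50 mm above the bin's origin. The hole runs along the bin's x.
- bin_lip (a point): Middle of the bin's open front edge, on top of its floor: 55 mm in front (-x) and 4 mm above the bin's origin.
- block1: Aluminium bur block, loose, 18 x 30 x 12 mm (x, y, z), about 22 g; starts on the bin's floor. Origin: centre of its underside.
- block2: Second bur block, same as block1.
- block3: Third bur block, same as block1.
- tray: Open stainless steel tray, fixed to the counter, 130 (x) x 180 (y) x 30 high, walls and floor about 3 mm. Origin: centre of its underside; z up.
- rack: Fixed steel rack, 102 wide, 148 high: two uprights at y = +-46 and two cross bars (72 to 102 and 124 to 146 high), front faces at x = 0; one peg sticks out of the middle of the upper bar towards -x. Base plate 8 thick, x = -20 to 100. Origin: on the counter below the peg's root; x points to the rear, z up. A hung bin has its x along the rack's x, its back on the bars.
- peg_root (a point): Root of the peg's centre line on the front face of the upper bar, 135 mm above the counter. The peg is round, 8 mm thick; it runs 16 mm out with 2 mm rise, then bends up to the tip.
- peg_tip (a point): End of the peg's centre line (round end of 4 mm radius): 30 mm in front of and 10 mm above the root. With the bin hung, the upper edge of the eye lies on the peg, so bin_eye is about 9 mm lower than the root and 2 to 6 mm in front of it.
- bottle: Bystander: closed white plastic bottle, 64 mm diameter, 170 high. Origin: centre of its underside.
- big_bin: Bystander: larger blue bin with four walls and no eye, 150 x 110 x 75 high. Origin: centre of its underside.
- cassette: Bystander: closed flat steel instrument cassette, 140 x 70 x 26. Origin: centre of its underside.
- tape: Bystander: roll of white tape lying flat, 56 mm diameter, 20 high. Origin: centre of its underside.

How it is judged:
By the outcome, as a careful person would: the job done as asked, in the order asked, and still so for the second after the job is handed in, with the robot touching nothing.
It also fails if it takes over 54 s, if anything falls off the work surface, if the arm or the gripper's body presses on something with over 40 N, if the wrist force passes 120 N, or if a joint passes its speed limit or range.

### The arm

A 6-joint arm with a two-finger parallel gripper is mounted at the origin on the work surface. World frame = base frame: x ahead of the robot, y to its left, z up, the work surface at z = 0. Lengths are in m, angles in degrees, forces in N, time in s.
With the tool pointing down it reaches from about 0.325 to 0.9 m from the base axis. Payload 3.5 kg.
Tool frame: the origin (TCP) lies on the centre line of the jaws, within the pads' length; the fingertips stand robot.nose_length ahead of it and the grasp point (between the pads) lies 6 mm ahead of it (robot.nose_length is the distance from the TCP to the fingertips, in m); z points along the fingers, y is the line along which they close (so a half turn about z gives the same grasp; the last joint's range is limited). The gripper opens to 85 mm and grips with 20 to 120 N. Pads are 22 mm wide; open, the fingers measure 114 mm over their backs; the gripper's body (76 mm by 85 mm) begins 54 mm behind the grasp point. The pads swing forward as they close: fully open they stand 13 mm farther back than shut.
Start: joints at [59.565, 15.837, -1.513, 72.651, 0, 84.076], TCP at [0.259, 0.569, 0.256] pointing down, gripper open.
Joint ranges: [-178.77, 178.77], [-48.84, 107.48], [-61.69, 71.31], [-111.58, 123.2], [-90, 87.43], [-180, 180]. Speed limits (degrees/s): [147.25, 147.25, 180, 180, 180, 180].

### API

Orientations are given as [roll, pitch, yaw] about the fixed x, y, z axes, in that order (R = Rz(yaw) Ry(pitch) Rx(roll)).
In Python, from workcell import robot gives the robot as it stands. The module is installed in compiled form; this text tells all that it offers.
- The arm moves only by the tool apply_moves, never from a script. Its argument "commands" is a list of rows, each an object of numbers: "wx", "wy", "wz": the turn, a rotation vector about the world's x, y, z as a fraction of full scale; "dx", "dy", "dz": the shift along the world's x, y, z as a fraction of full scale; "hand": the closure, from -1 (fully open) to 1 (shut). A call has 1 to 12 rows; each row shifts and turns the commanded pose from where the row before left it; what a row does not reach is not made up. Full scale, the value 1, is 4 cm for a shift and 360 degrees for a turn. A row lasts 1/10 s, in which the tool goes at most 50 mm and 8.59 degrees, less where a joint would pass 70% of its speed; a pose out of reach is approached as far as the arm can. A call with a number of a shift or a turn outside -1 to 1 is refused whole. A call with a gripper value outside its range is refused whole. The fingers move at their own pace and stop on an object; "force" is the grip in N (left out, the last holds). Time passes only in rows, so rows that do not move let the fingers close. It gives the time, the measured TCP pose, the force, the opening and the grip force at its end, in the units of the state.
- robot.get_obs(): the state, without advancing time (a new reading comes with each control period).
- robot.snapshot(name): name is "scene" or "top" or "wrist"; returns a dict with "color" (384x512x3 uint8, red, green, blue), "fx", "fy", "cx", "cy" (pixels), "position" and "attitude" of the camera in the world; the wrist camera has in their place "tool_from_camera" (4x4, takes a point from camera to tool coordinates, whose origin is the TCP and whose axes are the flange's). Camera axes: x right, y down, z forward; pixel columns grow to the right and rows downward; lengths in m; the calibration is good to about 2 mm. A picture is of the moment at which its call begins: read the wrist's pose just before it. There is no depth.
- robot.finish_job(): hands the job in; it is judged then, once.
The state is a dict: "t": time; "joints": joint angles; "joint_vel": joint speeds; "joint_efforts": joint torques, N m; "tool_pos": TCP position; "ee_rot": TCP orientation; "force": force on the tool from outside, world axes, zero at the start; "moment": the same for the moment, N m; "width": finger opening in m; "finger_force": force on a finger pad.
Only numpy, scipy, OpenCV 4.12 (cv2) and the standard library are available. Lean on these libraries where they do the work, as an engineer would, in place of code of your own. Each camera call takes 0.05 s, during which the arm holds its last target. There are 200 camera calls.

## Working session

There is one attempt and no reset: what is moved stays moved. The work goes in short steps, Python scripts to look and compute and a tool call to move; the robot and the scene stay as the last step left them, time stands still between calls to the robot, and variables do not carry over. Pictures are saved under pics/ and viewed, at most 10 in all, crops included, and the job is handed in when it is done.

Besides the shell and the picture viewer there is one more tool, called after "Call:" in YAML: its name, and indented under it one key for each argument. apply_moves: Moves the arm, as the interface text tells. Its arguments: {"type":"object","properties":{"commands":{"type":"array","items":{"type":"object","properties":{"wx":{"type":"number","minimum":-1,"maximum":1},"wy":{"type":"number","minimum":-1,"maximum":1},"wz":{"type":"number","minimum":-1,"maximum":1},"dx":{"type":"number","minimum":-1,"maximum":1},"dy":{"type":"number","minimum":-1,"maximum":1},"dz":{"type":"number","minimum":-1,"maximum":1},"hand":{"type":"number"}}}},"force":{"type":"number"}},"required":["commands"]}

```bash
mkdir -p pics; cat > h.py <<'E'
import numpy as np, cv2, json
from workcell import robot
from scipy.spatial.transform import Rotation as R
def snap(n,f):
    o=robot.get_obs(); s=robot.snapshot(n); cv2.imwrite(f'pics/{f}.png',cv2.cvtColor(s['color'],cv2.COLOR_RGB2BGR))
    d={k:np.array(v).tolist() for k,v in s.items() if k!='color'}; d['tp']=list(o['tool_pos']); d['tr']=list(o['ee_rot'])
    json.dump(d,open(f'pics/{f}.json','w')); return d
E
python3 - <<'E'
from h import *
a=snap('scene','s0');b=snap('top','t0');w=snap('wrist','w0')
print(a,b,w,sep='\n'); print(robot.get_obs(),robot.nose_length)
i=np.hstack([cv2.imread('pics/s0.png'),cv2.imread('pics/t0.png')])
E
```

```text
{'fx': 498.2246307543147, 'fy': 498.2246307543147, 'cx': 258.650338978782, 'cy': 198.9721385189066, 'position': [1.662747375502824, -0.0612459229580276, 1.0575996057871435], 'attitude': [-130.10833093387143, 0.4750543431108151, 84.07496465327088], 'tp': [np.float64(0.25891116484071214), np.float64(0.5680521928462579), np.float64(0.2551531922134991)], 'tr': [np.float64(-179.87245425560144), np.float64(-0.014393554716830593), np.float64(155.48985254461365)]}
{'fx': 395.9686764698172, 'fy': 395.9686764698172, 'cx': 251.6655092898978, 'cy': 193.34922887710943, 'position': [0.4509765753107282, 0.0725401483499517, 1.0918869547440246], 'attitude': [-174.50779630627562, -1.2095102315914377, -88.81556170247869], 'tp': [np.float64(0.2589390949696043), np.float64(0.568050112630586), np.float64(0.25517806181957287)], 'tr': [np.float64(-179.87524840164383), np.float64(-0.01240056304349203), np.float64(155.49040704184523)]}
{'fx': 281.0881237544896, 'fy': 281.0881237544896, 'cx': 258.2161364064363, 'cy': 192.34125601731796, 'tool_from_camera': [[-0.0002917105715290865, -0.9651233772505488, -0.2617
[... 431 characters left out ...]
5.48910701949248)]}
{'t': 0.15, 'joints': array([ 5.95652093e+01,  1.58722970e+01, -1.57794383e+00,  7.26504485e+01,
       -2.32655341e-04,  8.40758115e+01]), 'joint_vel': array([ 0.03372682, -0.23303039,  0.27560235, -0.05653088, -0.03556599,
       -0.04259594]), 'joint_efforts': array([-1.19269544e-04, -4.46057332e+01,  2.95638496e+01,  1.05423806e-02,
       -1.88165350e-04,  2.13982560e-06]), 'tool_pos': array([0.25901619, 0.56819681, 0.25538785]), 'ee_rot': array([-1.79899824e+02, -1.01609855e-02,  1.55489389e+02]), 'force': array([ 0.08740408, -0.71680185, -0.57978862]), 'moment': array([ 0.01340696, -0.01832513, -0.01779163]), 'finger_force': 0.0, 'width': 0.08533403537524652} 0.025
```

View pics/s0.png

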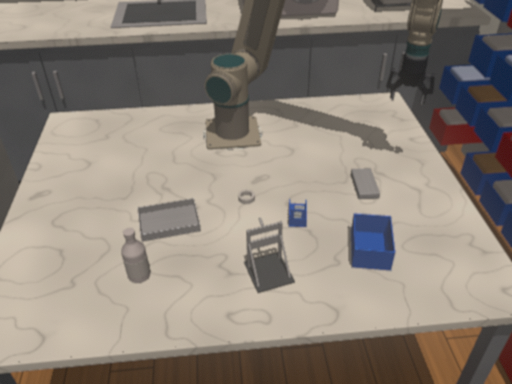

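View pics/t0.png

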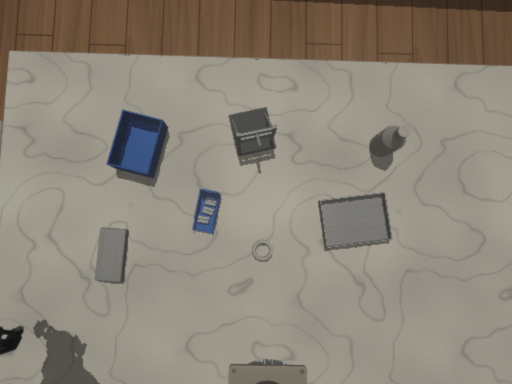

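The scene picture shows the bin at (298,213), the rack at (268,255), and the tray at (169,219). In the top view, they are at (207,212), (254,135) and (354,221). I'll enlarge these areas to read them more closely.

```bash
python3 - <<'E'
import cv2,numpy as np
s=cv2.imread('pics/s0.png');t=cv2.imread('pics/t0.png')
A=t[100:250,180:280]; B=s[190:300,230:330]
A=cv2.resize(A,None,fx=4,fy=4,interpolation=cv2.INTER_CUBIC);B=cv2.resize(B,None,fx=4,fy=4,interpolation=cv2.INTER_CUBIC)
o=np.zeros((600,800,3),np.uint8);o[:600,:400]=A;o[:440,400:800]=B
cv2.imwrite('pics/c1.png',o)
A=cv2.resize(t[180:260,310:400],None,fx=4.4,fy=4.4,interpolation=cv2.INTER_CUBIC);B=cv2.resize(s[190:250,130:210],None,fx=4.9,fy=4.9,interpolation=cv2.INTER_CUBIC)
o=np.zeros((360,800,3),np.uint8);o[:352,:396]=A;o[:294,400:792]=B
cv2.imwrite('pics/c2.png',o)
E
```

```text
(no output)
```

View pics/c1.png

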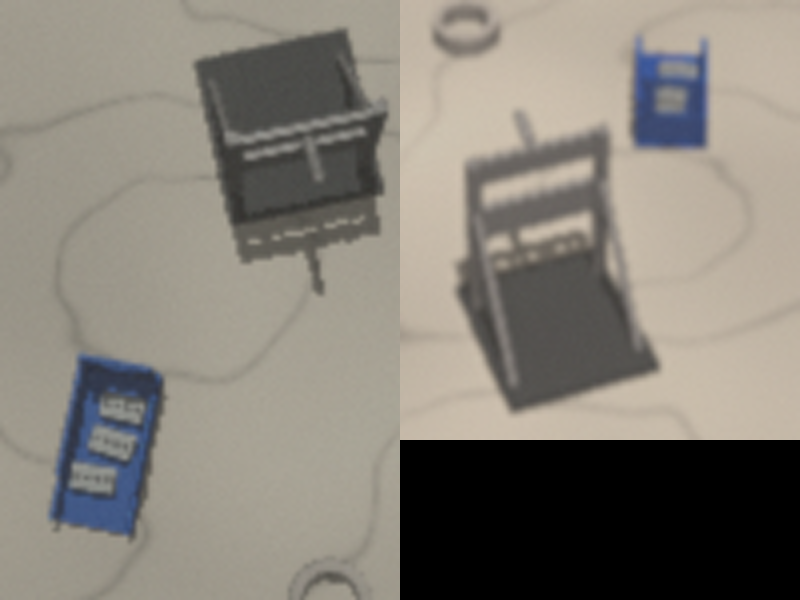

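View pics/c2.png

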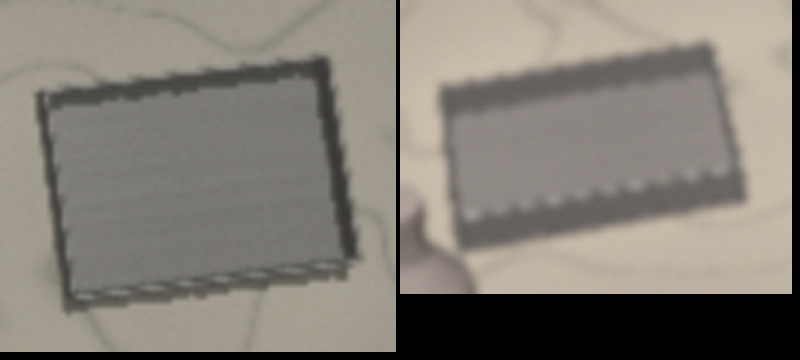

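In the crops, the bin's back plate faces away from the robot, at top crop (80..163, 357..375), and its open front is at y≈528. The rack's peg points towards the robot, with its tip at top crop (320,180) and scene crop (519,113). The tray rim corners are clear in both views.

```bash
cat >> h.py <<'E'
def cam(d):
    if 'position' in d: return np.array(d['position']),R.from_euler('xyz',d['attitude'],degrees=True).as_matrix()
    T=np.array(d['tool_from_camera']);Rt=R.from_euler('xyz',d['tr'],degrees=True).as_matrix()
    return np.array(d['tp'])+Rt@T[:3,3],Rt@T[:3,:3]
def ray(d,p):
    c,M=cam(d); v=M@np.array([(p[0]-d['cx'])/d['fx'],(p[1]-d['cy'])/d['fy'],1]); return c,v/np.linalg.norm(v)
def atz(d,p,z): c,v=ray(d,p); return c+v*(z-c[2])/v[2]
def tri(*dp):
    A=np.zeros((3,3));b=np.zeros(3)
    rs=[ray(d,p) for d,p in dp]
    for c,v in rs: P=np.eye(3)-np.outer(v,v);A+=P;b+=P@c
    x=np.linalg.solve(A,b); return x,[float(np.linalg.norm((np.eye(3)-np.outer(v,v))@(x-c))) for c,v in rs]
def proj(d,X): c,M=cam(d); q=M.T@(np.array(X)-c); return np.array([d['cx']+d['fx']*q[0]/q[2],d['cy']+d['fy']*q[1]/q[2]])
def load(f): return json.load(open(f'pics/{f}.json'))
E
python3 - <<'E'
from h import *
np.set_printoptions(precision=4,suppress=True)
s=load('s0');t=load('t0')
u=lambda p,k,ox,oy:((p[0]+.5)/k-.5+ox,(p[1]+.5)/k-.5+oy)
tc=lambda x,y:u((x,y),4,180,100); sc=lambda x,y:u((x-400,y),4,230,190)
tt=lambda x,y:u((x,y),4.4,310,180); st=lambda x,y:u((x-400,y),4.9,130,190)
print('pegtip',tri((t,tc(320,180)),(s,sc(519,113))))
print('rack top ends',tri((t,tc(228,132)),(s,sc(607,128))),tri((t,tc(386,103)),(s,sc(468,160))))
print('rackbase rear',[atz(t,tc(*p),.008) for p in [(195,62),(345,32)]],[atz(s,sc(*p),.008) for p in [(513,410),(658,370)]])
print('tray')
# top image: TL,TR,BR,BL ; scene sees it mirrored: TL(top)->BR(scene)
for a,b in zip([(40,93),(327,62),(355,262),(68,305)],[(745,200),(462,248),(442,88),(712,45)]): print(tri((t,tt(*a)),(s,st(*b))))
print('bin front floor',[atz(t,tc(*p),.004) for p in [(55,520),(132,535)]],'back top .072',[atz(t,tc(*p),.072) for p in [(80,357),(163,375)]])
print('bin back scene bottom',[atz(s,sc(*p),0) for p in [(635,147),(705,147)]])
E
```

```text
pegtip (array([0.6622, 0.0372, 0.1434]), [0.0002619029166630535, 0.00026190291666307135])
rack top ends (array([0.6893, 0.0938, 0.1485]), [0.0002564813712709291, 0.0002564813712709795]) (array([ 0.7098, -0.0018,  0.1485]), [9.036862705962639e-05, 9.036862705966008e-05])
rackbase rear [array([0.7742, 0.1216, 0.008 ]), array([0.7986, 0.0169, 0.008 ])] [array([0.8071, 0.0167, 0.008 ]), array([0.7835, 0.1185, 0.008 ])]
tray
(array([ 0.5402, -0.1349, -0.0013]), [0.0001578076003265118, 0.0001578076003264125])
(array([ 0.564 , -0.3124,  0.001 ]), [0.004392053601887135, 0.004392053601887088])
(array([ 0.4383, -0.3262,  0.0221]), [0.0006963315615848576, 0.0006963315615849147])
(array([ 0.4082, -0.1514,  0.0166]), [0.001876562587332819, 0.0018765625873328748])
bin front floor [array([0.453 , 0.2087, 0.004 ]), array([0.4439, 0.156 , 0.004 ])] back top .072 [array([0.558 , 0.1877, 0.072 ]), array([0.5476, 0.1339, 0.072 ])]
bin back scene bottom [array([0.5541, 0.1374, 0.    ]), array([0.5601, 0.1911, 0.    ])]
```

Call:
apply_moves:
  commands:
    - {"dx":0.6,"dy":-0.85,"wz":0.003,"hand":-1}
    - {"dx":0.6,"dy":-0.85,"wz":0.003,"hand":-1}
    - {"dx":0.6,"dy":-0.85,"wz":0.003,"hand":-1}
    - {"dx":0.6,"dy":-0.85,"wz":0.003,"hand":-1}
    - {"dx":0.6,"dy":-0.85,"wz":0.003,"hand":-1}
    - {"dx":0.6,"dy":-0.85,"wz":0.003,"hand":-1}
    - {"dx":0.6,"dy":-0.85,"wz":0.003,"hand":-1}
    - {"dx":0.6,"dy":-0.85,"wz":0.003,"hand":-1}
    - {"dx":0.6,"dy":-0.85,"wz":0.003,"hand":-1}
    - {"dx":0.6,"dy":-0.85,"wz":0.003,"hand":-1}
    - {"dx":0.6,"dy":-0.75,"wz":0.003,"hand":-1}
    - {"dx":0.3,"dy":-0.4,"wz":0.003,"hand":-1}

```text
invalid input
```

Call:
apply_moves:
  commands:
    - {"dx":0.3,"dy":-0.4,"wz":0.002}
    - {"dx":0.2,"dy":-0.3}
    - {}
    - {}

```text
invalid input
```

```bash
python3 - <<'E'
from h import *
d=snap('wrist','w1');print(d['tp'],d['tr'])
i=cv2.imread('pics/w1.png');cv2.imwrite('pics/w1b.png',cv2.resize(i,(800,600),interpolation=cv2.INTER_CUBIC))
E
```

```text
[np.float64(0.25901619261420256), np.float64(0.5681968053023769), np.float64(0.25538784739066517)] [np.float64(-179.89982430996204), np.float64(-0.010160985491238127), np.float64(155.4893890651181)]
```

View pics/w1b.png

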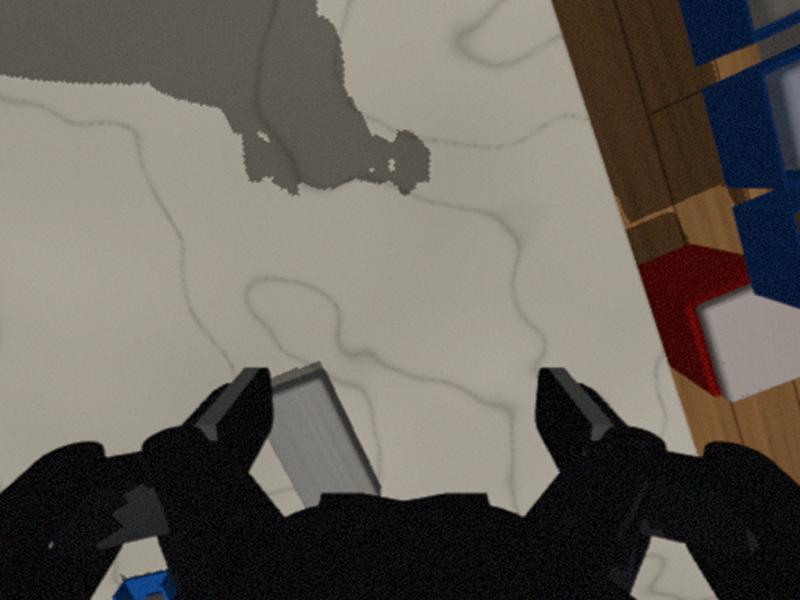

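The wrist image shows that the fingers and gripper body hide its lower part, so the useful view is on the camera side. The move was refused, so I'll retry with complete rows.

Call:
apply_moves:
  commands:
    - {"dx":0.6,"dy":-0.85,"dz":0,"wx":0,"wy":0,"wz":0.003,"hand":-1}
    - {"dx":0.6,"dy":-0.85,"dz":0,"wx":0,"wy":0,"wz":0.003,"hand":-1}
    - {"dx":0.6,"dy":-0.85,"dz":0,"wx":0,"wy":0,"wz":0.003,"hand":-1}
    - {"dx":0.6,"dy":-0.85,"dz":0,"wx":0,"wy":0,"wz":0.003,"hand":-1}
    - {"dx":0.6,"dy":-0.85,"dz":0,"wx":0,"wy":0,"wz":0.003,"hand":-1}
    - {"dx":0.6,"dy":-0.85,"dz":0,"wx":0,"wy":0,"wz":0.003,"hand":-1}
    - {"dx":0.6,"dy":-0.85,"dz":0,"wx":0,"wy":0,"wz":0.003,"hand":-1}
    - {"dx":0.6,"dy":-0.85,"dz":0,"wx":0,"wy":0,"wz":0.003,"hand":-1}
    - {"dx":0.6,"dy":-0.85,"dz":0,"wx":0,"wy":0,"wz":0.003,"hand":-1}
    - {"dx":0.6,"dy":-0.85,"dz":0,"wx":0,"wy":0,"wz":0.003,"hand":-1}
    - {"dx":0.6,"dy":-0.75,"dz":0,"wx":0,"wy":0,"wz":0.003,"hand":-1}
    - {"dx":0.6,"dy":-0.4,"dz":0,"wx":0,"wy":0,"wz":0.003,"hand":-1}
  force: 50

```text
t: 1.4
tool_pos: [0.5479, 0.1802, 0.2562]
ee_rot: [-180.0, -0.0, 168.4]
force: [0.2, 0.9, 0.6]
width: 0.0852
finger_force: 0.0
```

Call:
apply_moves:
  commands:
    - {"dx":0.6,"dy":-0.4,"dz":0,"wx":0,"wy":0,"wz":0,"hand":-1}
    - {"dx":0.6,"dy":-0.3,"dz":0,"wx":0,"wy":0,"wz":0,"hand":-1}
    - {"dx":0.4,"dy":-0.1,"dz":0,"wx":0,"wy":0,"wz":0,"hand":-1}
    - {"dx":0,"dy":0,"dz":0,"wx":0,"wy":0,"wz":0,"hand":-1}
    - {"dx":0,"dy":0,"dz":0,"wx":0,"wy":0,"wz":0,"hand":-1}

```text
t: 1.9
tool_pos: [0.6108, 0.1506, 0.2558]
ee_rot: [-180.0, -0.1, 168.4]
force: [-1.0, -0.2, 0.9]
width: 0.0857
finger_force: 0.0
```

```bash
python3 - <<'E'
from h import *
d=snap('wrist','w1');print(d['tp'],d['tr'])
E
```

```text
[np.float64(0.610831522448518), np.float64(0.1506020887999447), np.float64(0.25582361408588467)] [np.float64(-179.98458327081806), np.float64(-0.08692687732105046), np.float64(168.43324589752692)]
```

Call:
apply_moves:
  commands:
    - {"dx":0.7,"dy":-0.4,"dz":0.2,"wx":0,"wy":0,"wz":0,"hand":-1}
    - {"dx":0.7,"dy":-0.4,"dz":0.2,"wx":0,"wy":0,"wz":0,"hand":-1}
    - {"dx":0.6,"dy":-0.4,"dz":0.2,"wx":0,"wy":0,"wz":0,"hand":-1}
    - {"dx":0.4,"dy":-0.3,"dz":0,"wx":0,"wy":0,"wz":0,"hand":-1}
    - {"dx":0,"dy":0,"dz":0,"wx":0,"wy":0,"wz":0,"hand":-1}
    - {"dx":0,"dy":0,"dz":0,"wx":0,"wy":0,"wz":0,"hand":-1}

```text
t: 2.55
tool_pos: [0.7063, 0.0912, 0.28]
ee_rot: [180.0, -0.1, 168.5]
force: [-0.7, -0.4, -0.2]
width: 0.0855
finger_force: 0.0
```

```bash
python3 - <<'E'
from h import *
d=snap('wrist','w2');print(d['tp'],d['tr'])
for k in '12':
  i=cv2.imread(f'pics/w{k}.png')
  if k=='1': print(proj(load('w1'),[.5,.172,0]))
  print(proj(load('w'+k),[.662,.037,.143]))
  cv2.imwrite(f'pics/w{k}b.png',cv2.resize(i,(800,600),interpolation=cv2.INTER_CUBIC))
E
```

```text
[np.float64(0.706268761423331), np.float64(0.09122642240796904), np.float64(0.280032523169739)] [np.float64(179.9963590827898), np.float64(-0.0924147560094361), np.float64(168.47027617725138)]
[256.51355217  77.07388535]
[147.78294093 272.08246525]
[188.95267045 154.26790508]
```

View pics/w1b.png

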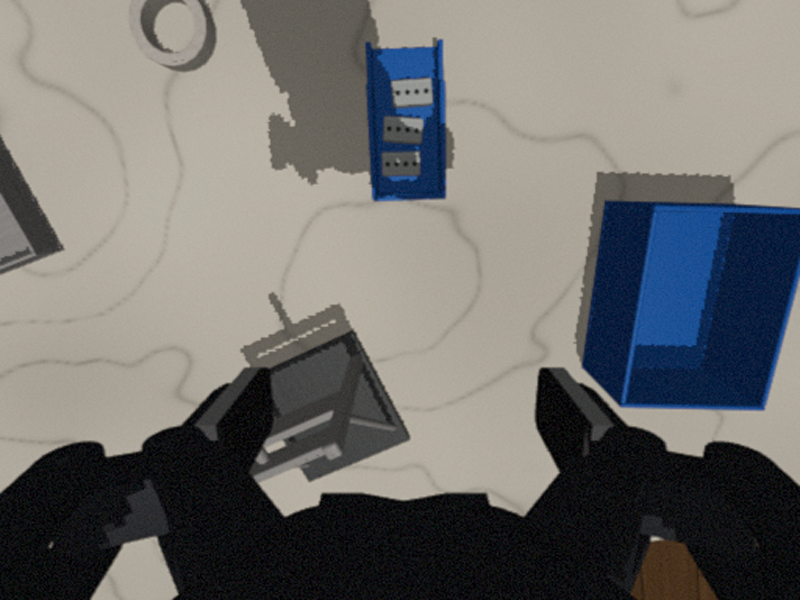

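View pics/w2b.png

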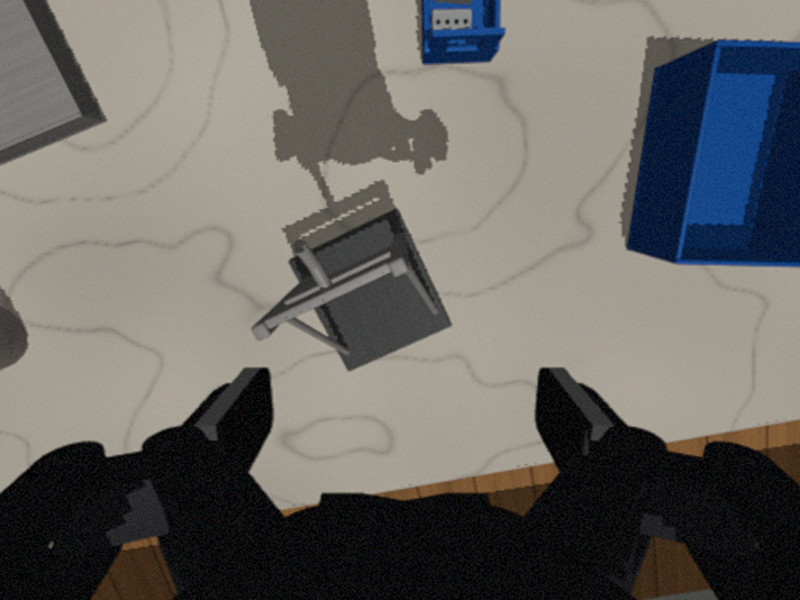

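The first picture (800-wide scale) shows the bin's floor front edge at (373..437,48) and its back corners at (374,200) and (446,198). The second shows the peg tip at (299,246), its root near (322,285), and the plate foot at (425,63) and (494,62).

```bash
python3 - <<'E'
from h import *
np.set_printoptions(precision=4,suppress=True)
s=load('s0');t=load('t0');w1=load('w1');w2=load('w2')
u=lambda x,y:((x+.5)/1.5625-.5,(y+.5)/1.5625-.5)
tc=lambda x,y:((x+.5)/4-.5+180,(y+.5)/4-.5+100); sc=lambda x,y:tc(x-400+200,y+360)
print('front',[atz(w1,u(*p),.004) for p in [(374,48),(437,48)]])
print('back z0 w1',[atz(w1,u(*p),0) for p in [(374,200),(446,198)]],'w2',[atz(w2,u(*p),0) for p in [(425,62.5),(494,62)]])
print('back z.072 w1',[atz(w1,u(*p),.072) for p in [(374,200),(446,198)]],'w2',[atz(w2,u(*p),.072) for p in [(420,37),(504,30)]])
print('plate top corner tri',tri((w2,u(420,37)),(t,tc(163,372))),tri((w2,u(504,30)),(t,tc(80,357))))
print('walls z.036',[atz(w1,u(*p),.036) for p in [(373,170),(445,170)]])
print('tip',tri((t,tc(320,178)),(s,sc(519,113)),(w2,u(299,246))))
print('root135',atz(w2,u(322,285),.139),atz(t,tc(308,137),.139))
print('topends',tri((w2,u(258,332)),(t,tc(386,105)),(s,sc(468,160))),tri((w2,u(402,263)),(t,tc(228,132)),(s,sc(607,128))))
print('base rear',[atz(w2,u(*p),.008) for p in [(349,369),(451,325)]])
E
```

```text
front [array([0.4462, 0.1622, 0.004 ]), array([0.4558, 0.2089, 0.004 ])]
back z0 w1 [array([0.5557, 0.1375, 0.    ]), array([0.5661, 0.1964, 0.    ])] w2 [array([0.5527, 0.1413, 0.    ]), array([0.5637, 0.1968, 0.    ])]
back z.072 w1 [array([0.5539, 0.1427, 0.072 ]), array([0.5624, 0.1903, 0.072 ])] w2 [array([0.5533, 0.1344, 0.072 ]), array([0.5603, 0.1895, 0.072 ])]
plate top corner tri (array([0.5505, 0.1349, 0.0621]), [0.00037241052918419965, 0.00037241052918422584]) (array([0.5589, 0.1893, 0.0682]), [0.0012275288493548968, 0.0012275288493549946])
walls z.036 [array([0.5336, 0.1441, 0.036 ]), array([0.5442, 0.1962, 0.036 ])]
tip (array([0.6639, 0.0376, 0.1444]), [0.0006488357882160562, 0.0009484935095128903, 0.0013700825499291505])
root135 [0.6911 0.0447 0.139 ] [0.6899 0.0452 0.139 ]
topends (array([ 0.7094, -0.0008,  0.1469]), [0.002264287497130053, 0.001056445605061974, 0.0012900145973104235]) (array([0.6879, 0.0944, 0.1473]), [0.0019071511890412093, 0.0017588880448854323, 0.0005759660944185487])
base rear [array([0.8013, 0.0191, 0.008 ]), array([0.7771, 0.1228, 0.008 ])]
```

Call:
apply_moves:
  commands:
    - {"dx":-0.6,"dy":0.25,"dz":0,"wx":0,"wy":0,"wz":0.0003,"hand":-1}
    - {"dx":-0.7,"dy":0.3,"dz":0,"wx":0,"wy":0,"wz":0.0003,"hand":-1}
    - {"dx":-0.7,"dy":0.3,"dz":0,"wx":0,"wy":0,"wz":0.0003,"hand":-1}
    - {"dx":-0.7,"dy":0.3,"dz":-0.4,"wx":0,"wy":0,"wz":0.0003,"hand":-1}
    - {"dx":-0.7,"dy":0.3,"dz":-0.6,"wx":0,"wy":0,"wz":0.0003,"hand":-1}
    - {"dx":-0.7,"dy":0.3,"dz":-0.6,"wx":0,"wy":0,"wz":0.0003,"hand":-1}
    - {"dx":-0.7,"dy":0.3,"dz":-0.7,"wx":0,"wy":0,"wz":0.0003,"hand":-1}
    - {"dx":-0.3,"dy":0.05,"dz":-0.7,"wx":0,"wy":0,"wz":0,"hand":-1}
    - {"dx":0,"dy":0,"dz":-0.8,"wx":0,"wy":0,"wz":0,"hand":-1}
    - {"dx":0,"dy":0,"dz":-0.6,"wx":0,"wy":0,"wz":0,"hand":-1}
    - {"dx":0,"dy":0,"dz":0,"wx":0,"wy":0,"wz":0,"hand":-1}
    - {"dx":0,"dy":0,"dz":0,"wx":0,"wy":0,"wz":0,"hand":-1}

```text
t: 3.8
tool_pos: [0.5022, 0.1751, 0.1046]
ee_rot: [-180.0, -0.1, 169.3]
force: [0.6, 0.9, 0.2]
width: 0.0853
finger_force: 0.0
```

Call:
apply_moves:
  commands:
    - {"dx":0,"dy":0,"dz":-0.5,"wx":0,"wy":0,"wz":0,"hand":-1}
    - {"dx":0,"dy":0,"dz":-0.5,"wx":0,"wy":0,"wz":0,"hand":-1}
    - {"dx":0,"dy":0,"dz":-0.4,"wx":0,"wy":0,"wz":0,"hand":-1}
    - {"dx":0,"dy":0,"dz":-0.3,"wx":0,"wy":0,"wz":0,"hand":-1}
    - {"dx":0,"dy":0,"dz":-0.1,"wx":0,"wy":0,"wz":0,"hand":-1}
    - {"dx":0,"dy":0,"dz":0,"wx":0,"wy":0,"wz":0,"hand":-1}
    - {"dx":0,"dy":0,"dz":0,"wx":0,"wy":0,"wz":0,"hand":0}
    - {"dx":0,"dy":0,"dz":0,"wx":0,"wy":0,"wz":0,"hand":0.2}
    - {"dx":0,"dy":0,"dz":0,"wx":0,"wy":0,"wz":0,"hand":0.5}
    - {"dx":0,"dy":0,"dz":0,"wx":0,"wy":0,"wz":0,"hand":1}
    - {"dx":0,"dy":0,"dz":0,"wx":0,"wy":0,"wz":0,"hand":1}
    - {"dx":0,"dy":0,"dz":0,"wx":0,"wy":0,"wz":0,"hand":1}
  force: 50

```text
t: 5.0
tool_pos: [0.5044, 0.1749, 0.0335]
ee_rot: [180.0, 0.1, 169.2]
force: [-1.0, -0.2, 5.7]
width: 0.0551
finger_force: 54.0
```

```bash
python3 - <<'E'
from h import *
s=load('s0');t=load('t0')
print(atz(s,(138,274),0),atz(t,(381,155),0),atz(t,(402,130),.17))
for p in [(40,93),(327,62),(355,262),(68,297)]: print(atz(t,((p[0]+.5)/4.4-.5+310,(p[1]+.5)/4.4-.5+180),.03))
E
```

```text
[ 0.6993844  -0.31006316  0.        ] [ 0.67320075 -0.31036395  0.        ] [ 0.70062334 -0.30206225  0.17      ]
[ 0.53758562 -0.12914832  0.03      ]
[ 0.56072432 -0.30670382  0.03      ]
[ 0.4384634  -0.32249715  0.03      ]
[ 0.41379253 -0.14674956  0.03      ]
```

Call:
apply_moves:
  commands:
    - {"dx":0,"dy":0,"dz":0.2,"wx":0,"wy":0,"wz":0,"hand":1}
    - {"dx":0,"dy":0,"dz":0.4,"wx":0,"wy":0,"wz":0,"hand":1}
    - {"dx":0,"dy":0,"dz":0.5,"wx":0,"wy":0,"wz":0,"hand":1}
    - {"dx":0,"dy":0,"dz":0.5,"wx":0,"wy":0,"wz":0,"hand":1}
    - {"dx":0,"dy":0,"dz":0.4,"wx":0,"wy":0,"wz":0,"hand":1}
    - {"dx":0,"dy":0,"dz":0.2,"wx":0,"wy":0,"wz":0,"hand":1}
    - {"dx":0,"dy":0,"dz":0,"wx":0,"wy":0,"wz":0,"hand":1}

```text
t: 5.7
tool_pos: [0.5039, 0.1748, 0.1213]
ee_rot: [180.0, 0.1, 169.2]
force: [1.8, -0.0, -1.6]
width: 0.0548
finger_force: 53.4
```

Call:
apply_moves:
  commands:
    - {"dx":0.1,"dy":-0.3,"dz":0,"wx":0,"wy":0,"wz":0,"hand":1}
    - {"dx":0.1,"dy":-0.6,"dz":0,"wx":0,"wy":0,"wz":0,"hand":1}
    - {"dx":0.12,"dy":-0.9,"dz":0,"wx":0,"wy":0,"wz":0,"hand":1}
    - {"dx":0.12,"dy":-1,"dz":0,"wx":0,"wy":0,"wz":0,"hand":1}
    - {"dx":0.12,"dy":-1,"dz":0,"wx":0,"wy":0,"wz":0,"hand":1}
    - {"dx":0.12,"dy":-1,"dz":0,"wx":0,"wy":0,"wz":0,"hand":1}
    - {"dx":0.12,"dy":-1,"dz":0,"wx":0,"wy":0,"wz":0,"hand":1}
    - {"dx":0.12,"dy":-1,"dz":0,"wx":0,"wy":0,"wz":0,"hand":1}
    - {"dx":0.12,"dy":-1,"dz":0,"wx":0,"wy":0,"wz":0,"hand":1}
    - {"dx":0.12,"dy":-1,"dz":0,"wx":0,"wy":0,"wz":0,"hand":1}
    - {"dx":0.12,"dy":-0.8,"dz":0,"wx":0,"wy":0,"wz":0,"hand":1}
    - {"dx":0.1,"dy":-0.5,"dz":0,"wx":0,"wy":0,"wz":0,"hand":1}

```text
t: 6.9
tool_pos: [0.5576, -0.2323, 0.1189]
ee_rot: [-180.0, -0.1, 169.1]
force: [0.8, -0.3, -1.4]
width: 0.0548
finger_force: 53.4
```

Call:
apply_moves:
  commands:
    - {"dx":0,"dy":0,"dz":-0.2,"wx":0,"wy":0,"wz":0,"hand":1}
    - {"dx":0,"dy":0,"dz":-0.4,"wx":0,"wy":0,"wz":0,"hand":1}
    - {"dx":0,"dy":0,"dz":-0.3,"wx":0,"wy":0,"wz":0,"hand":1}
    - {"dx":0,"dy":0,"dz":0,"wx":0,"wy":0,"wz":0,"hand":1}

```text
t: 7.3
tool_pos: [0.5559, -0.227, 0.0812]
ee_rot: [179.9, -0.4, 169.3]
force: [-0.3, 0.6, -2.3]
width: 0.0555
finger_force: 53.3
```

```bash
python3 - <<'E'
from h import *
a=snap('scene','s1');b=snap('top','t1');print(a['tp'],a['tr'])
i=np.vstack([cv2.resize(cv2.imread('pics/s1.png')[150:300,100:250],(300,300)),])
A=cv2.resize(cv2.imread('pics/s1.png')[140:300,100:240],None,fx=2.85,fy=2.85,interpolation=cv2.INTER_CUBIC)
B=cv2.resize(cv2.imread('pics/t1.png')[130:290,300:440],None,fx=2.85,fy=2.85,interpolation=cv2.INTER_CUBIC)
cv2.imwrite('pics/c3.png',np.hstack([A,B]))
E
```

```text
[np.float64(0.5558646049771423), np.float64(-0.22703359369624906), np.float64(0.08115194365743147)] [np.float64(179.86535722726217), np.float64(-0.37199469211831493), np.float64(169.27069301974308)]
```

View pics/c3.png

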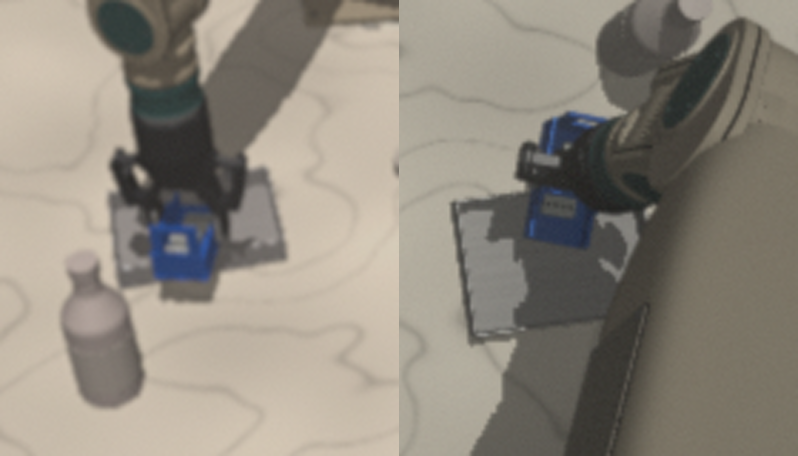

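The bin is held level. Its lip is over the tray, at about (555,245) in the right half, and the blocks are still inside.

```bash
python3 - <<'E'
import numpy as np
x,z=55,29.5
th=np.array([0,3,8,14,20,24,27,30,33,36,39,42,45]);t=np.radians(th)
X=x*np.cos(t)-z*np.sin(t);Z=x*np.sin(t)+z*np.cos(t)-10*th/45
for i in range(1,13):
  a=(th[i]-th[i-1])/360;d=(X[i]-X[i-1])/40;print(round(d*.983,2),round(-d*.186,2),round((Z[i]-Z[i-1])/40,2),round(-a*.186,4),round(-a*.983,4))
E
```

```text
-0.04 0.01 0.05 -0.0016 -0.0082
-0.07 0.01 0.09 -0.0026 -0.0137
-0.1 0.02 0.09 -0.0031 -0.0164
-0.11 0.02 0.08 -0.0031 -0.0164
-0.08 0.02 0.05 -0.0021 -0.0109
-0.06 0.01 0.03 -0.0016 -0.0082
-0.07 0.01 0.03 -0.0016 -0.0082
-0.07 0.01 0.02 -0.0016 -0.0082
-0.07 0.01 0.02 -0.0016 -0.0082
-0.07 0.01 0.02 -0.0016 -0.0082
-0.07 0.01 0.01 -0.0016 -0.0082
-0.08 0.01 0.01 -0.0016 -0.0082
```

Call:
apply_moves:
  commands:
    - {"dx":-0.04,"dy":0.01,"dz":0.05,"wx":-0.0016,"wy":-0.0082,"wz":0,"hand":1}
    - {"dx":-0.07,"dy":0.01,"dz":0.09,"wx":-0.0026,"wy":-0.0137,"wz":0,"hand":1}
    - {"dx":-0.1,"dy":0.02,"dz":0.09,"wx":-0.0031,"wy":-0.0164,"wz":0,"hand":1}
    - {"dx":-0.11,"dy":0.02,"dz":0.08,"wx":-0.0031,"wy":-0.0164,"wz":0,"hand":1}
    - {"dx":-0.08,"dy":0.02,"dz":0.05,"wx":-0.0021,"wy":-0.0109,"wz":0,"hand":1}
    - {"dx":-0.06,"dy":0.01,"dz":0.03,"wx":-0.0016,"wy":-0.0082,"wz":0,"hand":1}
    - {"dx":-0.07,"dy":0.01,"dz":0.03,"wx":-0.0016,"wy":-0.0082,"wz":0,"hand":1}
    - {"dx":-0.07,"dy":0.01,"dz":0.02,"wx":-0.0016,"wy":-0.0082,"wz":0,"hand":1}
    - {"dx":-0.07,"dy":0.01,"dz":0.02,"wx":-0.0016,"wy":-0.0082,"wz":0,"hand":1}
    - {"dx":-0.07,"dy":0.01,"dz":0.02,"wx":-0.0016,"wy":-0.0082,"wz":0,"hand":1}
    - {"dx":-0.07,"dy":0.01,"dz":0.01,"wx":-0.0016,"wy":-0.0082,"wz":0,"hand":1}
    - {"dx":-0.08,"dy":0.01,"dz":0.01,"wx":-0.0016,"wy":-0.0082,"wz":0,"hand":1}

```text
t: 8.6
tool_pos: [0.5233, -0.2232, 0.1057]
ee_rot: [-179.8, 45.3, 169.4]
force: [-0.1, -0.2, -1.9]
width: 0.0549
finger_force: 53.5
```

Call:
apply_moves:
  commands:
    - {"dx":0,"dy":0,"dz":0,"wx":0,"wy":0,"wz":0,"hand":1}
    - {"dx":0,"dy":0,"dz":0,"wx":0,"wy":0,"wz":0,"hand":1}
    - {"dx":0,"dy":0,"dz":0,"wx":0,"wy":0,"wz":0,"hand":1}
    - {"dx":0,"dy":0,"dz":0,"wx":0,"wy":0,"wz":0,"hand":1}
    - {"dx":0,"dy":0,"dz":0,"wx":0,"wy":0,"wz":0,"hand":1}
    - {"dx":0,"dy":0,"dz":0,"wx":0,"wy":0,"wz":0,"hand":1}
    - {"dx":0,"dy":0,"dz":0,"wx":0,"wy":0,"wz":0,"hand":1}
    - {"dx":0,"dy":0,"dz":0,"wx":0,"wy":0,"wz":0,"hand":1}
    - {"dx":0,"dy":0,"dz":0,"wx":0,"wy":0,"wz":0,"hand":1}
    - {"dx":0,"dy":0,"dz":0,"wx":0,"wy":0,"wz":0,"hand":1}
    - {"dx":0,"dy":0,"dz":0,"wx":0,"wy":0,"wz":0,"hand":1}
    - {"dx":0,"dy":0,"dz":0,"wx":0,"wy":0,"wz":0,"hand":1}

```text
t: 9.8
tool_pos: [0.5229, -0.2233, 0.1043]
ee_rot: [-179.9, 45.1, 169.3]
force: [0.4, 0.4, -0.5]
width: 0.0552
finger_force: 53.5
```

Call:
apply_moves:
  commands:
    - {"dx":0,"dy":0,"dz":0.4,"wx":0,"wy":0,"wz":0,"hand":1}
    - {"dx":0,"dy":0,"dz":0.6,"wx":0,"wy":0,"wz":0,"hand":1}
    - {"dx":0,"dy":0,"dz":0.6,"wx":0.0016,"wy":0.0082,"wz":0,"hand":1}
    - {"dx":0,"dy":0,"dz":0.4,"wx":0.0026,"wy":0.0137,"wz":0,"hand":1}
    - {"dx":0,"dy":0,"dz":0,"wx":0.004,"wy":0.0209,"wz":0,"hand":1}
    - {"dx":0,"dy":0,"dz":0,"wx":0.004,"wy":0.0209,"wz":0,"hand":1}
    - {"dx":0,"dy":0,"dz":0,"wx":0.004,"wy":0.0209,"wz":0,"hand":1}
    - {"dx":0,"dy":0,"dz":0,"wx":0.004,"wy":0.0209,"wz":0,"hand":1}
    - {"dx":0,"dy":0,"dz":0,"wx":0.0031,"wy":0.0164,"wz":0,"hand":1}
    - {"dx":0,"dy":0,"dz":0,"wx":0,"wy":0,"wz":0,"hand":1}
    - {"dx":0,"dy":0,"dz":0,"wx":0,"wy":0,"wz":0,"hand":1}

```text
t: 10.9
tool_pos: [0.5232, -0.2232, 0.1836]
ee_rot: [-180.0, 0.5, 169.3]
force: [0.4, 0.0, -2.4]
width: 0.0552
finger_force: 53.5
```

```bash
python3 - <<'E'
from h import *
a=snap('wrist','w3');snap('top','t3');snap('scene','s3');print(a['tp'],a['tr'])
W=cv2.imread('pics/w3.png')
A=cv2.resize(cv2.imread('pics/s3.png')[120:300,100:260],(400,450))
B=cv2.resize(W,(400,300));C=cv2.resize(cv2.imread('pics/t3.png')[150:270,300:460],(400,300))
o=np.zeros((600,800,3),np.uint8);o[:300,:400]=B;o[300:,:400]=C;o[:450,400:]=A
cv2.imwrite('pics/c4.png',o)
E
```

```text
[np.float64(0.5232454171522105), np.float64(-0.22324700534543307), np.float64(0.18359764981156684)] [np.float64(-179.97148152432018), np.float64(0.4712119214016542), np.float64(169.26020335376677)]
```

View pics/c4.png

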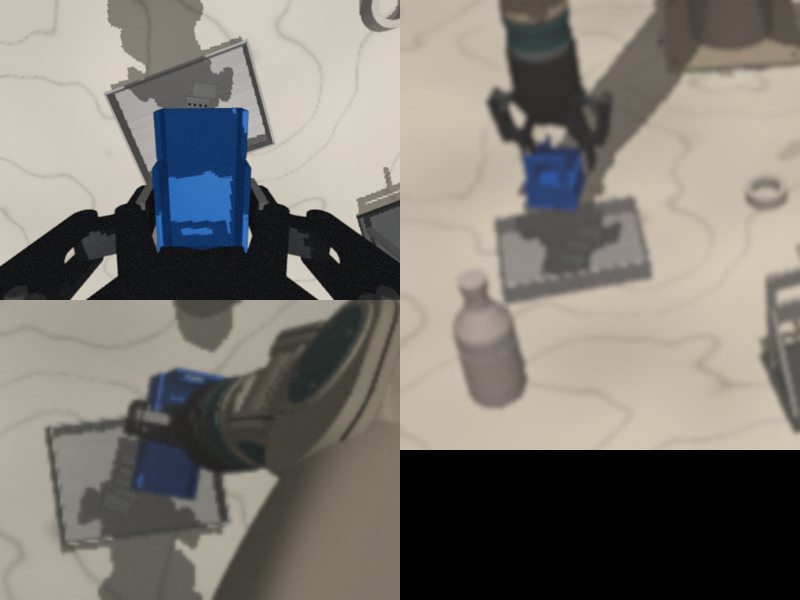

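The bin is empty. The blocks are in the tray (two at about (115,497) in the top crop, one at (200,97) in the wrist view, plus the strips in the scene crop). Next I'll locate the bin's front edge relative to the tool.

```bash
python3 - <<'E'
from h import *
np.set_printoptions(precision=4,suppress=True)
w=load('w3');I=cv2.imread('pics/w3.png').astype(int)
bl=I[:,:,0]-I[:,:,2]>50
for c in (215,240,265,290,305): print(c,np.where(bl[120:,c])[0][0]+120,end=' ')
for r in (150,180,230,260,300): x=np.where(bl[r])[0]; print(r,x.min(),x.max(),end=' ')
Rt=R.from_euler('xyz',w['tr'],degrees=True).as_matrix();tp=np.array(w['tp'])
print()
for c in (215,240,265,290,305):
  r=np.where(bl[120:,c])[0][0]+120-.5
  print((Rt.T@(atz(w,(c,r),tp[2]-.0295)-tp))*1000)
E
```

```text
215 139 240 139 265 138 290 139 305 139 150 197 317 180 199 315 230 196 320 260 198 318 300 201 316 
[ 54.5726 -21.4378  29.0628]
[54.5692 -8.5357 29.0565]
[55.0739  4.3625 29.0459]
[54.5624 17.2661 29.0437]
[54.5603 25.0061 29.0398]
```

Call:
apply_moves:
  commands:
    - {"dx":0.12,"dy":0.3,"dz":0,"wx":0,"wy":0.001,"wz":0.0065,"hand":1}
    - {"dx":0.12,"dy":0.6,"dz":0,"wx":0,"wy":0,"wz":0.0065,"hand":1}
    - {"dx":0.12,"dy":0.8,"dz":0,"wx":0,"wy":0,"wz":0.0065,"hand":1}
    - {"dx":0.12,"dy":0.8,"dz":-0.2,"wx":0,"wy":0,"wz":0.0065,"hand":1}
    - {"dx":0.12,"dy":0.8,"dz":-0.2,"wx":0,"wy":0,"wz":0.0065,"hand":1}
    - {"dx":0.12,"dy":0.8,"dz":-0.3,"wx":0,"wy":0,"wz":0.0065,"hand":1}
    - {"dx":0.12,"dy":0.8,"dz":-0.3,"wx":0,"wy":0,"wz":0.0065,"hand":1}
    - {"dx":0.12,"dy":0.6,"dz":-0.2,"wx":0,"wy":0,"wz":0.0065,"hand":1}
    - {"dx":0.12,"dy":0.4,"dz":-0.2,"wx":0,"wy":0,"wz":0.0065,"hand":1}
    - {"dx":0.12,"dy":0.2,"dz":-0.1,"wx":0,"wy":0,"wz":0.0065,"hand":1}
    - {"dx":0,"dy":0,"dz":0,"wx":0,"wy":0,"wz":0,"hand":1}
    - {"dx":0,"dy":0,"dz":0,"wx":0,"wy":0,"wz":0,"hand":1}

```text
t: 12.25
tool_pos: [0.5712, 0.0201, 0.1246]
ee_rot: [-179.8, 0.1, -167.4]
force: [0.2, -0.6, -1.0]
width: 0.0553
finger_force: 53.4
```

Call:
apply_moves:
  commands:
    - {"dx":0.3,"dy":0.04,"dz":-0.02,"wx":0,"wy":0,"wz":0,"hand":1}
    - {"dx":0.28,"dy":0.03,"dz":-0.02,"wx":0,"wy":0,"wz":0,"hand":1}
    - {"dx":0,"dy":0,"dz":0,"wx":0,"wy":0,"wz":0,"hand":1}
    - {"dx":0,"dy":0,"dz":0,"wx":0,"wy":0,"wz":0,"hand":1}

```text
t: 12.65
tool_pos: [0.5947, 0.023, 0.1228]
ee_rot: [-179.9, 0.1, -167.4]
force: [-0.5, 0.1, -1.5]
width: 0.0552
finger_force: 53.4
```

```bash
python3 - <<'E'
from h import *
np.set_printoptions(precision=4,suppress=True)
a=snap('scene','s4');b=snap('top','t4');print(a['tp'],a['tr'])
tp=np.array(a['tp']);y=np.radians(a['tr'][2]+180);M=R.from_euler('z',y).as_matrix()
E=tp+M@[.0534,0,.0165];print('eye',E)
# predicted overlay points
pts={'eye':[tp+M@np.array([.0554,dy,.0165+dz]) for dy,dz in [(.012,.014),(-.012,.014),(-.012,-.014),(.012,-.014)]],
 'plate':[tp+M@np.array([.0554,dy,dz-.0335]) for dy,dz in [(.024,.072),(-.024,.072)]],
 'peg':[[.6907,.0445,.1345],[.6907-.016*.9755,.0445-.016*.2198,.1365],[.6614,.0379,.1445]]}
I={}
for n,d,(x0,y0) in (('s4',a,(225,170)),('t4',b,(190,90))):
  im=cv2.resize(cv2.imread(f'pics/{n}.png')[y0:y0+120,x0:x0+80],None,fx=5,fy=5,interpolation=cv2.INTER_CUBIC)
  for k,c in (('eye',(0,255,255)),('plate',(0,255,0)),('peg',(0,0,255))):
    for X in pts[k]:
      p=(proj(d,X)-[x0,y0]+.5)*5; cv2.circle(im,tuple(int(v) for v in p),2,c,-1)
  I[n]=im
cv2.imwrite('pics/c5.png',np.hstack([I['s4'],I['t4']]))
E
```

```text
[np.float64(0.5947442819405633), np.float64(0.0230411061038212), np.float64(0.12278829661300539)] [np.float64(-179.87718950846264), np.float64(0.06610515529255567), np.float64(-167.39282747109038)]
eye [0.6469 0.0347 0.1393]
```

View pics/c5.png

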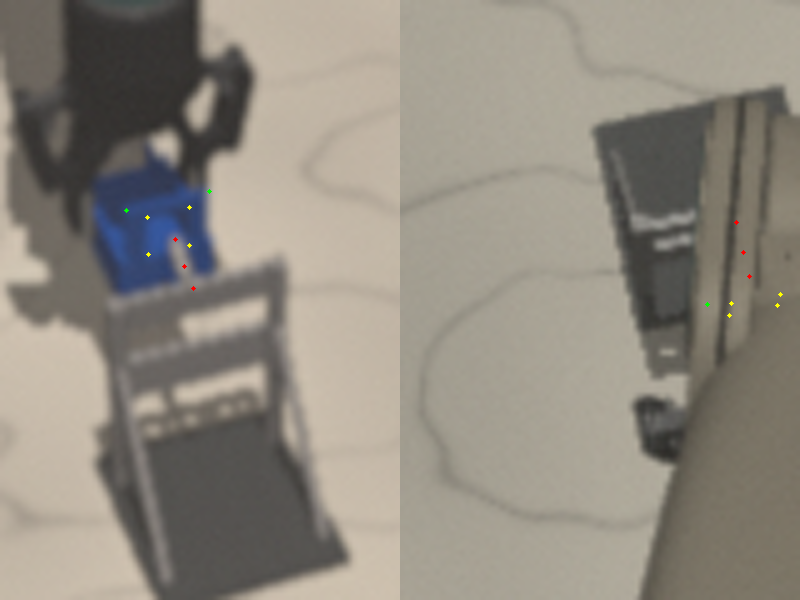

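The peg dots match the picture, with the peg running from (178,235) to (187,275). The bin's predicted outline looks a few pixels to the right of the real one, so I'll check that numerically.

```bash
python3 - <<'E'
from h import *
np.set_printoptions(precision=1,suppress=True)
a=load('s4');I=cv2.imread('pics/s4.png').astype(int)
d=I[:,:,0]-I[:,:,2]
for r in range(198,232,2): print(r,' '.join('%3d'%v for v in d[r,238:276]))
tp=np.array(a['tp']);M=R.from_euler('z',a['tr'][2]+180,degrees=True).as_matrix()
for X in [(55,28,0),(55,-28,0),(55,28,36),(55,-28,36),(55,24,72),(55,-24,72),(55,12,64),(55,-12,64),(55,12,36),(55,-12,36),(-55,28,22),(-55,-28,22)]:
  print(X,proj(a,tp+M@(np.array(X)/1000-[-.0004,0,.0335])))
E
```

```text
198 -10  -6  -5  -4  -4  -4  -3  -5  -5  -4  -6  -8  -9 -10 -10  -6  -1 -11 -22 -27 -28 -24 -18 -10  -5  -5  -4  -5  -4  -4  -5  -4  -3  -5 -12 -21 -26 -27
200  -7  -6  -6  -5  -4  -4  -4  -4  -5 -10 -10 -12 -11 -11 -12  -6  14  10  -6 -11 -16 -22 -18 -10  -5  -3  -4  -4  -5 -10 -16 -18 -19 -18 -23 -27 -28 -28
202  -3  -4  -3  -5  -6  -4  -6  -5 -10 -12 -12 -10  -9  -8  -8  -1  17  28  28  25  12  -3  -7  -6  -4  -5  -3  -5 -14 -22 -26 -28 -28 -28 -27 -29 -28 -29
204  -3  -4  -4  -5  -4  -3   1   3   4   9  11  15  20  26  27  31  35  31  30  33  31  24  16   0  -5  -7  -5  -8 -19 -26 -29 -29 -28 -28 -29 -28 -27 -27
206  -5  -6  -4  -5   0  13  25  33  34  37  38  36  35  37  37  36  37  35  30  32  30  32  37  31  11  -2   1   0 -13 -25 -29 -29 -28 -29 -28 -28 -28 -28
208  -6  -5  -5  -3  -2  10  27  36  36  36  36  37  36  36  35  36  35  40  40  41  42  48  61  73  64  55  53  42   9 -19 -28 -29 -30 -30 -29 -28 -30 -29
210  -7  -6  -5  -6  -6  10  37  42  37  34  37  41  48  54  59  63  67  68  71  72  73  70  69  67  66  62  61  42   7 -20 -30 -29 -29 -28 -28 -29 -29 -29
212  -8 
[... 1181 characters left out ...]
-2 -10  -8  -6  -6  -5  -7  -7  -9  -9  -9  -8  -8  -7  -7
228 -14 -14 -15 -14 -14 -15 -15 -15 -11   1  15  31  33  26  19  13   8   4   0  -5  -6  -6  -7  -8  -8  -9  -8  -8  -8  -7  -7  -7  -8  -7  -8  -9  -9  -9
230 -14 -14 -15 -15 -15 -16 -16 -14 -11 -11  -9  -6  -7  -8  -7  -7  -8  -7  -8  -8  -7  -9  -8  -7  -7  -7  -7  -7  -7  -9 -11 -12 -15 -15 -17 -21 -24 -24
(55, 28, 0) [267.8 226.8]
(55, -28, 0) [248.9 231.2]
(55, 28, 36) [267.8 217.3]
(55, -28, 36) [248.6 221.8]
(55, 24, 72) [266.5 207.9]
(55, -24, 72) [249.8 211.7]
(55, 12, 64) [262.3 211. ]
(55, -12, 64) [254.  212.9]
(55, 12, 36) [262.4 218.6]
(55, -12, 36) [254.1 220.5]
(-55, 28, 22) [255.5 197.2]
(-55, -28, 22) [237.4 201.2]
```

The rack bar hides the bin's lower edge. The eye and plate agree with the model to within about 1 px (roughly 2.5 mm towards -y), which is inside the clearance. I'll insert with a +1 mm y correction.

Call:
apply_moves:
  commands:
    - {"dx":0.1,"dy":0.04,"dz":0,"wx":0,"wy":0,"wz":0,"hand":1}
    - {"dx":0.15,"dy":0.05,"dz":0,"wx":0,"wy":0,"wz":0,"hand":1}
    - {"dx":0.15,"dy":0.04,"dz":0,"wx":0,"wy":0,"wz":0,"hand":1}
    - {"dx":0.1,"dy":0.02,"dz":0,"wx":0,"wy":0,"wz":0,"hand":1}
    - {"dx":0,"dy":0,"dz":0,"wx":0,"wy":0,"wz":0,"hand":1}
    - {"dx":0,"dy":0,"dz":0,"wx":0,"wy":0,"wz":0,"hand":1}

```text
t: 13.35
tool_pos: [0.6142, 0.0295, 0.1226]
ee_rot: [-179.9, 0.0, -167.3]
force: [0.0, 0.8, -0.8]
width: 0.0552
finger_force: 53.4
```

Call:
apply_moves:
  commands:
    - {"dx":0.15,"dy":0.03,"dz":0,"wx":0,"wy":0,"wz":0,"hand":1}
    - {"dx":0.15,"dy":0.03,"dz":0,"wx":0,"wy":0,"wz":0,"hand":1}
    - {"dx":0.12,"dy":0.03,"dz":0,"wx":0,"wy":0,"wz":0,"hand":1}
    - {"dx":0.06,"dy":0.01,"dz":0,"wx":0,"wy":0,"wz":0,"hand":1}
    - {"dx":0,"dy":0,"dz":0,"wx":0,"wy":0,"wz":0,"hand":1}
    - {"dx":0,"dy":0,"dz":0,"wx":0,"wy":0,"wz":0,"hand":1}

```text
t: 13.95
tool_pos: [0.6332, 0.0335, 0.1226]
ee_rot: [-179.9, 0.0, -167.4]
force: [-0.3, 0.2, -0.6]
width: 0.0551
finger_force: 53.4
```

Next I'll touch the rack gently and then lower.

Call:
apply_moves:
  commands:
    - {"dx":0.04,"dy":0.01,"dz":0,"wx":0,"wy":0,"wz":0,"hand":1}
    - {"dx":0,"dy":0,"dz":0,"wx":0,"wy":0,"wz":0,"hand":1}
    - {"dx":0,"dy":0,"dz":-0.1,"wx":0,"wy":0,"wz":0,"hand":1}
    - {"dx":0,"dy":0,"dz":-0.1,"wx":0,"wy":0,"wz":0,"hand":1}
    - {"dx":0,"dy":0,"dz":-0.08,"wx":0,"wy":0,"wz":0,"hand":1}
    - {"dx":0,"dy":0,"dz":0,"wx":0,"wy":0,"wz":0,"hand":1}
    - {"dx":0,"dy":0,"dz":0,"wx":0,"wy":0,"wz":0,"hand":1}

```text
t: 14.65
tool_pos: [0.6347, 0.0339, 0.1112]
ee_rot: [-179.9, 0.0, -167.4]
force: [0.2, 0.0, -0.9]
width: 0.055
finger_force: 53.4
```

Call:
apply_moves:
  commands:
    - {"dx":0,"dy":0,"dz":-0.03,"wx":0,"wy":0,"wz":0,"hand":1}
    - {"dx":0,"dy":0,"dz":0,"wx":0,"wy":0,"wz":0,"hand":1}
    - {"dx":0,"dy":0,"dz":0,"wx":0,"wy":0,"wz":0,"hand":1}

```text
t: 14.95
tool_pos: [0.635, 0.0339, 0.1104]
ee_rot: [-179.9, 0.1, -167.4]
force: [0.6, 0.0, -1.7]
width: 0.0553
finger_force: 53.4
```

Call:
apply_moves:
  commands:
    - {"dx":0,"dy":0,"dz":-0.03,"wx":0,"wy":0,"wz":0,"hand":1}
    - {"dx":0,"dy":0,"dz":0,"wx":0,"wy":0,"wz":0,"hand":1}
    - {"dx":0,"dy":0,"dz":0,"wx":0,"wy":0,"wz":0,"hand":1}

```text
t: 15.25
tool_pos: [0.6351, 0.0339, 0.1094]
ee_rot: [-179.9, 0.1, -167.4]
force: [-0.7, -0.2, 0.2]
width: 0.0551
finger_force: 53.6
```

Call:
apply_moves:
  commands:
    - {"dx":0,"dy":0,"dz":-0.02,"wx":0,"wy":0,"wz":0,"hand":1}
    - {"dx":0,"dy":0,"dz":0,"wx":0,"wy":0,"wz":0,"hand":1}
    - {"dx":0,"dy":0,"dz":0,"wx":0,"wy":0,"wz":0,"hand":1}

```text
t: 15.55
tool_pos: [0.6354, 0.0338, 0.1089]
ee_rot: [-179.9, 0.1, -167.4]
force: [-0.4, -0.9, 1.8]
width: 0.0553
finger_force: 54.0
```

Call:
apply_moves:
  commands:
    - {"dx":0,"dy":0,"dz":-0.02,"wx":0,"wy":0,"wz":0,"hand":1}
    - {"dx":0,"dy":0,"dz":0,"wx":0,"wy":0,"wz":0,"hand":1}
    - {"dx":0,"dy":0,"dz":0,"wx":0,"wy":0,"wz":0,"hand":1}

```text
t: 15.85
tool_pos: [0.6356, 0.0339, 0.1085]
ee_rot: [-179.9, 0.2, -167.4]
force: [-1.2, -0.6, 4.7]
width: 0.055
finger_force: 54.4
```

Call:
apply_moves:
  commands:
    - {"dx":0.03,"dy":0.006,"dz":0,"wx":0,"wy":0,"wz":0,"hand":1}
    - {"dx":0,"dy":0,"dz":0,"wx":0,"wy":0,"wz":0,"hand":1}
    - {"dx":0,"dy":0,"dz":0,"wx":0,"wy":0,"wz":0,"hand":1}

```text
t: 16.15
tool_pos: [0.6366, 0.0341, 0.1084]
ee_rot: [-179.9, 0.1, -167.4]
force: [-2.4, -0.1, 4.5]
width: 0.0548
finger_force: 54.3
```

Call:
apply_moves:
  commands:
    - {"dx":0.03,"dy":0.006,"dz":0,"wx":0,"wy":0,"wz":0,"hand":1}
    - {"dx":0,"dy":0,"dz":0,"wx":0,"wy":0,"wz":0,"hand":1}
    - {"dx":0,"dy":0,"dz":0,"wx":0,"wy":0,"wz":0,"hand":1}

```text
t: 16.45
tool_pos: [0.6378, 0.0343, 0.1082]
ee_rot: [-179.9, 0.1, -167.4]
force: [-1.2, -0.6, 5.5]
width: 0.055
finger_force: 54.2
```

Call:
apply_moves:
  commands:
    - {"dx":0.03,"dy":0.006,"dz":0,"wx":0,"wy":0,"wz":0,"hand":1}
    - {"dx":0,"dy":0,"dz":0,"wx":0,"wy":0,"wz":0,"hand":1}
    - {"dx":0,"dy":0,"dz":0,"wx":0,"wy":0,"wz":0,"hand":1}

```text
t: 16.75
tool_pos: [0.6388, 0.0345, 0.1081]
ee_rot: [-179.9, 0.1, -167.4]
force: [-0.8, -0.8, 6.4]
width: 0.0552
finger_force: 54.3
```

Call:
apply_moves:
  commands:
    - {"dx":0.03,"dy":0.006,"dz":0,"wx":0,"wy":0,"wz":0,"hand":1}
    - {"dx":0,"dy":0,"dz":0,"wx":0,"wy":0,"wz":0,"hand":1}
    - {"dx":0,"dy":0,"dz":0,"wx":0,"wy":0,"wz":0,"hand":1}

```text
t: 17.05
tool_pos: [0.6394, 0.0347, 0.1081]
ee_rot: [-179.9, 0.0, -167.4]
force: [-3.8, -0.9, 6.7]
width: 0.0555
finger_force: 54.5
```

Call:
apply_moves:
  commands:
    - {"dx":0,"dy":0,"dz":0.02,"wx":0,"wy":0,"wz":0,"hand":1}
    - {"dx":0,"dy":0,"dz":0,"wx":0,"wy":0,"wz":0,"hand":0.25}
    - {"dx":0,"dy":0,"dz":0,"wx":0,"wy":0,"wz":0,"hand":0}
    - {"dx":0,"dy":0,"dz":0,"wx":0,"wy":0,"wz":0,"hand":-0.5}
    - {"dx":0,"dy":0,"dz":0,"wx":0,"wy":0,"wz":0,"hand":-1}
    - {"dx":0,"dy":0,"dz":0,"wx":0,"wy":0,"wz":0,"hand":-1}
    - {"dx":0,"dy":0,"dz":0,"wx":0,"wy":0,"wz":0,"hand":-1}
    - {"dx":0,"dy":0,"dz":0,"wx":0,"wy":0,"wz":0,"hand":-1}

```text
t: 17.85
tool_pos: [0.6397, 0.0349, 0.1081]
ee_rot: [-179.9, 0.0, -167.4]
force: [-0.4, -0.2, -0.0]
width: 0.0854
finger_force: 0.0
```

Call:
apply_moves:
  commands:
    - {"dx":0,"dy":0,"dz":0.2,"wx":0,"wy":0,"wz":0,"hand":-1}
    - {"dx":0,"dy":0,"dz":0.4,"wx":0,"wy":0,"wz":0,"hand":-1}
    - {"dx":0,"dy":0,"dz":0.6,"wx":0,"wy":0,"wz":0,"hand":-1}
    - {"dx":0,"dy":0,"dz":0.8,"wx":0,"wy":0,"wz":0,"hand":-1}
    - {"dx":0,"dy":0,"dz":0.8,"wx":0,"wy":0,"wz":0,"hand":-1}
    - {"dx":0,"dy":0.3,"dz":0.8,"wx":0,"wy":0,"wz":0,"hand":-1}
    - {"dx":-0.3,"dy":0.8,"dz":0.4,"wx":0,"wy":0,"wz":0,"hand":-1}
    - {"dx":-0.4,"dy":0.9,"dz":0,"wx":0,"wy":0,"wz":0,"hand":-1}
    - {"dx":-0.4,"dy":0.9,"dz":0,"wx":0,"wy":0,"wz":0,"hand":-1}
    - {"dx":-0.4,"dy":0.9,"dz":0,"wx":0,"wy":0,"wz":0,"hand":-1}
    - {"dx":-0.4,"dy":0.9,"dz":0,"wx":0,"wy":0,"wz":0,"hand":-1}
    - {"dx":0,"dy":0,"dz":0,"wx":0,"wy":0,"wz":0,"hand":-1}

```text
t: 19.05
tool_pos: [0.5616, 0.2265, 0.2692]
ee_rot: [-180.0, 0.1, -167.1]
force: [0.5, -0.0, -0.6]
width: 0.0856
finger_force: 0.0
```

```bash
python3 - <<'E'
from h import *
a=snap('scene','s5');b=snap('top','t5')
M=R.from_euler('z',12.7,degrees=True).as_matrix();o=np.array([.6907,.0445,.1345])-M@[.055,0,.059]
def blue(n,x0,x1,y0,y1):
  I=cv2.imread(f'pics/{n}.png').astype(int);m=(I[:,:,0]-I[:,:,2]>25)[y0:y1,x0:x1];ys,xs=np.where(m)
  return (xs+x0,ys+y0)
for n,d,box in (('s5',a,(220,310,150,280)),('t5',b,(220,310,100,260))):
  xs,ys=blue(n,*box);print(n,len(xs),xs.min(),xs.max(),ys.min(),ys.max())
  P=np.array([proj(d,o+M@(np.array(X)/1000)) for X in [(55,28,0),(55,-28,0),(-55,28,0),(-55,-28,0),(-55,28,22),(-55,-28,22),(55,24,72),(55,-24,72),(55,28,36),(55,-28,36)]])
  print('pred',P.min(0),P.max(0),P[:4].round(1).tolist())
  pts=np.stack([xs,ys],1).astype(np.float32);print(cv2.minAreaRect(pts), cv2.minAreaRect(P.astype(np.float32)))
# tray: bright/contrast blocks in rectified top view
src=np.float32([proj(b,np.array([.4875,-.226,.003])+R.from_euler('z',8,degrees=True).as_matrix()@[x,y,0]) for x,y in [(.065,.09),(.065,-.09),(-.065,-.09),(-.065,.09)]])
w=cv2.warpPerspective(cv2.imread('pics/t5.png'),cv2.getPerspectiveTransform(src,np.float32([[0,0],[720,0],[720,520],[0,520]])),(720,520),flags=cv2.INTER_CUBIC)
cv2.imwrite('pics/tr.png',w)
s=cv2.resize(cv2.imread('pics/s5.png')[170:300,220:310],None,fx=4.2,fy=4.2,interpolation=cv2.INTER_CUBIC)
out=np.zeros((600,800,3),np.uint8);out[:s.shape[0],:s.shape[1]]=s
t=cv2.resize(cv2.imread('pics/t5.png')[180:260,310:400],None,fx=4.4,fy=3.7,interpolation=cv2.INTER_CUBIC);out[:296,400:796]=t
t=cv2.resize(cv2.imread('pics/t5.png')[110:200,215:310],None,fx=4.1,fy=3.3,interpolation=cv2.INTER_CUBIC);out[300:597,400:400+t.shape[1]]=t
cv2.imwrite('pics/c6.png',out)
E
```

```text
s5 265 243 272 213 238
pred [241.73864086 209.76707379] [272.97484088 245.06557353] [[272.8, 240.4], [253.7, 245.1], [260.1, 215.4], [242.0, 219.6]]
((258.11767578125, 225.47064208984375), (23.768489837646484, 26.19384765625), 75.96376037597656) ((258.38311767578125, 226.89756774902344), (33.06028366088867, 28.3890380859375), 76.1681900024414)
t5 900 246 274 131 181
pred [245.57546752 130.82234834] [275.861703   182.58984659] [[245.6, 141.6], [266.6, 137.5], [254.0, 182.6], [275.2, 178.4]]
((259.7352600097656, 156.05880737304688), (48.15855407714844, 22.452299118041992), 77.47119140625) ((260.19140625, 156.7163543701172), (48.38604736328125, 22.841859817504883), 78.87142181396484)
```

The bin's outline matches the predicted hung pose to within about 1 px in the top view. My picture allowance is used up, so I'll check the blocks and bystanders by differencing images.

```bash
python3 - <<'E'
from h import *
for n in 'ts':
  a=cv2.imread(f'pics/{n}0.png').astype(int);b=cv2.imread(f'pics/{n}5.png').astype(int)
  m=(abs(a-b).max(2)>22).astype(np.uint8)
  k,_,st,c=cv2.connectedComponentsWithStats(m)
  print(n,[(st[i].tolist(),c[i].round(0).tolist()) for i in range(1,k) if st[i][4]>=6])
b=load('t5');tr=cv2.imread('pics/t5.png').astype(int).mean(2)
a=cv2.imread('pics/t0.png').astype(int).mean(2)
D=(tr-a).astype(int)
for r in range(200,248,1): print(r,' '.join('%3d'%v for v in D[r,324:388]))
E
```

```text
t [([33, 88, 215, 296, 30255], [139.0, 247.0]), ([246, 130, 21, 10, 90], [256.0, 134.0]), ([246, 138, 30, 59, 1176], [261.0, 167.0]), ([349, 213, 8, 3, 9], [353.0, 214.0]), ([347, 217, 10, 6, 19], [351.0, 220.0]), ([348, 222, 8, 3, 10], [351.0, 223.0]), ([342, 227, 10, 8, 44], [346.0, 230.0]), ([347, 226, 5, 3, 7], [349.0, 227.0]), ([340, 232, 9, 4, 13], [343.0, 234.0]), ([112, 303, 60, 81, 2716], [141.0, 346.0]), ([148, 308, 5, 4, 8], [150.0, 310.0]), ([0, 325, 25, 30, 539], [10.0, 339.0]), ([142, 376, 6, 5, 12], [144.0, 377.0])]
s [([237, 0, 26, 38, 640], [251.0, 22.0]), ([287, 0, 2, 10, 11], [288.0, 5.0]), ([293, 0, 69, 37, 1611], [333.0, 17.0]), ([413, 0, 13, 2, 19], [418.0, 0.0]), ([435, 2, 6, 7, 28], [438.0, 5.0]), ([422, 6, 6, 2, 10], [424.0, 6.0]), ([407, 9, 35, 21, 578], [422.0, 19.0]), ([282, 11, 6, 4, 15], [285.0, 12.0]), ([277, 17, 19, 19, 288], [286.0, 26.0]), ([413, 31, 13, 6, 57], [419.0, 34.0]), ([325, 35, 30, 40, 632], [341.0, 50.0]), ([275, 37, 7, 12, 49], [278.0, 42.0]), ([285, 37, 7, 10, 42], [288.0, 42.0]), ([230, 39, 26, 34, 409], [242.0, 55.0]), ([413, 40, 13, 
[... 12336 characters left out ...]
   9   9  10   9   8   8   4   8   6   9   7   7   8   8   9   5   6   9  11  10   8  10   9   9  11  10  10  10  10  13  11  14  11  14  13  15  13  12  15  14  15  15  12  14  14
246   7   6   7   9   7  11  10  11   8   9   8  10   9  10   7   7   8   9   6   7   6   7   9   9   5   9   7   4   9  10  10   6   8   8   8   9   9  10  13  11  13  13  11  14  12  12  13  11  13  14  13  16  14  15  13  14  13  13  15  13  15  13  12  12
247   6   9   8   8  12  10  12   8   7   5   6   6   8   8   8   7   8   7   8   6   9   6   7   7   9   9   8   9   8  12   8  11  10  12  12  12  10  14  13  12  13  12  15  13  12  13  12  13  13  12  15  12  14  13  15  13  13  14  11  13  12  12  12  12
```

The tray shows three separate block patches, and nothing changed at the bystanders in the scene view. I'm handing in.

```bash
python3 -c "
from workcell import robot
print(robot.finish_job())"
```

```text
the job is handed in; nothing more can be done
None
```

The job is handed in: the bin hangs empty on the rack peg with its open front facing away from the rack, all three blocks are in the tray, and the bystanders show no sign of having moved (final check by image comparison, about 19 s on the robot's clock).

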